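# Make up the cupboard-door and drawer hardware kits

### The arm

A 6-joint arm with a two-finger parallel gripper is mounted at the origin on the work surface. World frame = base frame: x ahead of the robot, y to its left, z up, the work surface at z = 0. Lengths are in m, angles in rad, forces in N, time in s.
With the tool pointing down it reaches from about 0.35 to 0.725 m from the base axis. Payload 6 kg.
Tool frame: the origin (TCP) lies at the very end of the fingers, on their centre line; the grasp point (between the pads) lies 19 mm behind it; z points along the fingers, y is the line along which they close (so a half turn about z gives the same grasp; the last joint's range is limited). The gripper opens to 85 mm and grips with 20 to 120 N. Pads are 22 mm wide; open, the fingers measure 114 mm over their backs; the gripper's body (76 mm by 85 mm) begins 54 mm behind the grasp point. The pads swing forward as they close: fully open they stand 13 mm farther back than shut.
Start: joints at [1.592, 0.04, 0.085, 0, -1.615, -0.334], TCP at [0.185, 0.571, 0.231] pointing down, gripper open.
Joint ranges: [-2.56, 2.56], [-1.29, 2.01], [-1.08, 1.49], [-3.29, 1.98], [-2.81, -0.18], [-2.99, 2.99]. Speed limits (rad/s): [2.57, 2.57, 3.01, 3.14, 3.14, 3.14].

### API

Orientations are given as a unit quaternion [x, y, z, w].
In Python, from rig import r gives the robot as it stands. The module is installed in compiled form; this text tells all that it offers.
- The arm moves only by the shell command python3 -m creep 'ROWS' [OPENING] [FORCE]. ROWS is JSON, a list of rows, each an object of numbers: "x", "y", "z": the shift along the tool's x, y, z in units of 0.03 m (1.0 is 0.03 m); "ax", "ay", "az": the turn, a rotation vector about the tool's x, y, z in units of pi/4 rad (1.0 is pi/4 rad). A call has 1 to 5 rows; each row shifts and turns the commanded pose from where the row before left it, along the tool's axes as they then stand; what a row does not reach is not made up. A row lasts 1/10 s, in which the tool goes at most 50 mm and 8.59 degrees, less where a joint would pass 70% of its speed; a pose out of reach is approached as far as the arm can. A call with a number of a shift or a turn outside -1 to 1 is refused whole. A call with a gripper value outside its range is refused whole. OPENING is the opening, from 0 (shut) to 1 (fully open), set as the call begins (- or left out, the last holds). The fingers move at their own pace and stop on an object; FORCE is the grip in N (left out, the last holds). Time passes only in rows, so rows that do not move let the fingers close. It gives the time, the measured TCP pose, the force, the opening and the grip force at its end, in the units of the state.
- r.get_state(): the state, without advancing time (a new reading comes with each control period).
- r.grab_frame(name): name is "scene" or "top"; returns the picture (400x640x3 uint8, red, green, blue); there is no depth.
- r.camera_info(name): a dict with "fx", "fy", "cx", "cy" (pixels), "R" (3x3) and "t" (3): a world point X has camera coordinates R X + t. Camera axes: x right, y down, z forward; pixel columns grow to the right and rows downward; lengths in m; the calibration is good to about 2 mm. A picture is of the moment at which its call begins. camera_info takes no time and is no camera call.
- r.close_job(): hands the job in; it is judged then, once.
Trained networks look in the newest picture that a camera, given by its name, has taken for a name from the list of things; names that differ only in an ending like _2 or _b are one class to them, and where a whole thing is asked for, a point or a joint stands for the part that bears it (a point fixed in the world has none). Each returns a list of dicts, best first, with "score" (0 to 1); they miss things now and then, are a little off and sometimes report something else, mostly with a low value. They report only what shows in the picture. A call takes as long as a camera call. They do not tell look-alikes from the thing itself.
- r.spot_in(camera, target): "extent" ([left, top, right, bottom] in pixels, round what is visible of it).
- r.trace(camera, target): "pixels" (400x640 bool, what is visible of it) and "extent" ([left, top, right, bottom] in pixels, round what is visible of it).
- r.tip_of(camera, target): "pixel" ([column, row] in pixels: a listed point, or the origin of a listed thing).
The state is a dict: "clock": time; "joint_positions": joint angles; "joint_velocities": joint speeds; "joint_torque": joint torques, N m; "position": TCP position; "orientation": TCP orientation; "contact_force": force on the tool from outside, world axes, zero at the start; "torque": the same for the moment, N m; "grip_width": finger opening in m; "grip_force": force on a finger pad.
Only numpy, scipy, OpenCV 4.12 (cv2) and the standard library are available. Lean on these libraries where they do the work, as an engineer would, in place of code of your own. Each camera call takes 0.05 s, during which the arm holds its last target. There are 200 camera calls.

### The job

Make up the two hardware kits in the plywood trays: in the three-pocket tray, for the cupboard door, the long bow handle goes in the long pocket and one cup hinge in each of the two smaller pockets; in the two-pocket tray, for the drawer, the short bow handle goes in the longer pocket and the lock in the small one. Each piece must stand or lie the right way up, as it does now, flat on the floor of its pocket and clear of the tops of the walls. Leave the rest of the stock (the round knob and the levelling foot) and the screwdriver where they are.

Things in the scene. Friction and masses are not known exactly. Their poses are not given: they have to be found in the camera images.
- door_tray: fixed three-pocket plywood kit tray (cupboard door). Origin: centre of underside. 133 (x) by 223 (y) by 18 mm high, walls 5 mm thick, pocket floors 6 mm up. Long pocket for the long handle: centre (x 37.5, y 0) mm, 48 (x) by 213 (y). Two for a hinge each: centres (x -26.5, y +54.5 and -54.5), 70 (x) by 104 (y). Pieces lie along the tray's y, either way round
- drawer_tray: fixed two-pocket plywood kit tray (drawer). Origin: centre of underside. 60 (x) by 223 (y) by 18 mm high, walls 5 mm thick, pocket floors 6 mm up. Longer pocket for the short handle: centre (x 0, y 35.5) mm, 50 (x) by 142 (y). Small one for the lock: centre (x 0, y -73.5), 50 (x) by 66 (y). Handle, and the lock's 40 mm side, along the tray's y, either way round
- long_handle: the longer of two flat aluminium bow handles: a straight bar standing on two end feet. Origin: centre of the underside; x along the bar, z up. 184 mm long, 20 mm wide (y), 34 mm high; bar 24 to 34 mm up, open below it between the feet (each 12 mm long). Grip the bar across its width at mid-length. About 130 g
- short_handle: the shorter of two flat aluminium bow handles: a straight bar standing on two end feet. Origin: centre of the underside; x along the bar, z up. 112 mm long, 20 mm wide (y), 34 mm high; bar 24 to 34 mm up, open below it between the feet (each 12 mm long). Grip the bar across its width at mid-length. About 90 g
- hinge_a: concealed cup hinge, steel, lying swung open, one of an identical pair (interchangeable). Origin: middle of the underside; x lengthwise to the round cup, z up. 82 mm long (x -40 to +42), 46 mm at its widest (cup flange, 14 mm up; plate wings, 3 mm up), 24 mm high. Grip its arm at the origin: a bar 18 mm wide in y, x -40 to +16, 10 to 24 mm up (16 mm wide below that). 100 g
- hinge_b: concealed cup hinge, steel, lying swung open, the other of an identical pair (interchangeable). Origin: middle of the underside; x lengthwise to the round cup, z up. 82 mm long (x -40 to +42), 46 mm at its widest (cup flange, 14 mm up; plate wings, 3 mm up), 24 mm high. Grip its arm at the origin: a bar 18 mm wide in y, x -40 to +16, 10 to 24 mm up (16 mm wide below that). 100 g
- lock: cylinder lock for furniture: a flat steel case 40 mm (x) by 30 mm (y) by 12 mm high with an upright round brass barrel of 18 mm diameter on its middle, top at 36 mm. Origin: centre of the underside; z up. Grip the barrel (12 to 36 mm up). About 100 g
- knob: round white porcelain cupboard knob, 34 mm diameter, 28 mm high, standing on its narrow foot; stock that is not wanted. Leave it alone. Origin: centre of the underside
- foot: levelling foot: black plastic disc of 42 mm diameter, 10 mm thick, with an upright 10 mm steel stem, 44 mm high in all; stock that is not wanted. Leave it alone. Origin: centre of the underside
- screwdriver: screwdriver about 200 mm long, lying on the bench beyond the trays. Leave it alone. Origin: on the underside near its middle; x along it towards the tip
There are look-alikes about, which are no part of the job. Leave any purple or turquoise look-alike of the short_handle alone.

How it is judged:
At the end, for the whole second after the job is handed in: Long handle and two hinges in the pockets of the three-pocket tray, short handle and lock in those of the two-pocket tray, as asked: each origin within 13 to 20 mm of its pocket centre in x and in y, underside under 3.5 mm off the floor, tilt under 0.1 rad, at rest, released (x of long_handle in the frame of door_tray between 0.0205 and 0.0545 m and y of long_handle in the frame of door_tray between -0.018 and 0.018 m and z of long_handle in the frame of door_tray between 0.002 and 0.0095 m and angle between each of long_handle, short_handle, lock's own z axis and vertical below 0.1 rad and x of short_handle in the frame of drawer_tray between -0.018 and 0.018 m and y of short_handle in the frame of drawer_tray between 0.0175 and 0.0535 m and z of short_handle in the frame of drawer_tray between 0.002 and 0.0095 m and x of lock in the frame of drawer_tray between -0.013 and 0.013 m and y of lock in the frame of drawer_tray between -0.0935 and -0.0535 m and z of lock in the frame of drawer_tray between 0.002 and 0.0095 m and (((x of hinge_a in the frame of door_tray between -0.0425 and -0.0105 m and y of hinge_a in the frame of door_tray between 0.0395 and 0.0695 m and z of hinge_a in the frame of door_tray between 0.002 and 0.0095 m and angle between hinge_a's own z axis and vertical below 0.1 rad) and (x of hinge_b in the frame of door_tray between -0.0425 and -0.0105 m and y of hinge_b in the frame of door_tray between -0.0695 and -0.0395 m and z of hinge_b in the frame of door_tray between 0.002 and 0.0095 m and angle between hinge_b's own z axis and vertical below 0.1 rad)) or ((x of hinge_a in the frame of door_tray between -0.0425 and -0.0105 m and y of hinge_a in the frame of door_tray between -0.0695 and -0.0395 m and z of hinge_a in the frame of door_tray between 0.002 and 0.0095 m and angle between hinge_a's own z axis and vertical below 0.1 rad) and (x of hinge_b in the frame of door_tray between -0.0425 and -0.0105 m and y of hinge_b in the frame of door_tray between 0.0395 and 0.0695 m and z of hinge_b in the frame of door_tray between 0.002 and 0.0095 m and angle between hinge_b's own z axis and vertical below 0.1 rad))) and linear speed of each of long_handle, short_handle, hinge_a, hinge_b, lock below 0.02 m/s); the robot touches nothing.
It fails at once if the round knob is moved more than 20 mm (distance of knob from where it was at the start of the episode above 0.02 m).
It fails at once if the levelling foot is moved more than 20 mm (distance of foot from where it was at the start of the episode above 0.02 m).
It fails at once if the screwdriver is moved more than 20 mm (distance of screwdriver from where it was at the start of the episode above 0.02 m).
It also fails if it takes over 128 s, if anything falls off the work surface, if the arm or the gripper's body presses on something with over 40 N, if the wrist force passes 120 N, or if a joint passes its speed limit or range.

## Working session

There is one attempt and no reset: what is moved stays moved. The work goes in short steps, Python scripts to look and compute and a shell command to move; the robot and the scene stay as the last step left them, time stands still between calls to the robot, and variables do not carry over. Pictures are saved under pics/ and viewed, at most 14 in all, crops included, and the job is handed in when it is done.

```bash
mkdir -p pics; cat > h.py <<'E'
from rig import r
import numpy as np, cv2
def ray(cam,uv):
    c=r.camera_info(cam);R=np.array(c["R"]);t=np.array(c["t"])
    d=R.T@np.array([(uv[0]-c["cx"])/c["fx"],(uv[1]-c["cy"])/c["fy"],1]);return -R.T@t,d
def px2w(cam,uv,z):
    o,d=ray(cam,uv);return (o+d*(z-o[2])/d[2])[:2]
def w2px(cam,X):
    c=r.camera_info(cam);p=np.array(c["R"])@np.array(X)+np.array(c["t"])
    return np.array([c["fx"]*p[0]/p[2]+c["cx"],c["fy"]*p[1]/p[2]+c["cy"]])
E
python3 - <<'E'
from h import *
for c in("top","scene"):
    f=r.grab_frame(c);cv2.imwrite(f"pics/{c}0.png",f[:,:,::-1])
s=r.get_state();print(s["clock"],s["position"],s["orientation"],s["grip_width"])
print(ray("top",(320,200)),ray("scene",(320,200)))
for n in "door_tray drawer_tray long_handle short_handle hinge_a lock knob foot screwdriver".split():
    for d in r.trace("top",n)[:4]:
        m=d["pixels"].astype(np.uint8); k=cv2.findNonZero(m)
        (c,sz,a)=cv2.minAreaRect(k)
        print(n,round(d["score"],2),np.round(d["extent"]),"c",np.round(c,1),np.round(sz,1),round(a,1))
    for d in r.tip_of("top",n)[:3]: print("   tip",np.round(d["pixel"],1),round(d["score"],2))
E
```

```text
0.1 [0.18446999 0.57063563 0.23037646] [ 9.87792240e-01 -1.55775004e-01 -7.01500914e-05  7.95927403e-04] 0.0852669768211588
(array([ 0.28052872, -0.03144341,  1.2706526 ]), array([ 1.95519413e-01, -2.08211067e-04, -9.80744758e-01])) (array([ 1.3898243 , -0.30371114,  0.754935  ]), array([-0.74069845,  0.22721839, -0.63225869]))
   tip [245.5 169.6] 0.72
   tip [218.  242.3] 0.34
drawer_tray 0.73 [316. 150. 403. 180.] c [360.  164.7] [83.7 23.4] 4.1
   tip [359.  165.2] 0.81
long_handle 0.82 [140. 173. 162. 242.] c [150.  208.7] [11.7 72.1] 6.1
   tip [149.3 206.8] 0.71
short_handle 0.96 [452. 188. 465. 233.] c [456.9 212. ] [44.3 11.9] 86.9
short_handle 0.95 [487. 180. 516. 222.] c [500.1 199.1] [10.9 44.9] 31.6
short_handle 0.86 [433. 277. 464. 321.] c [448.9 298.9] [47.2 10.6] 60.9
short_handle 0.72 [482. 231. 500. 278.] c [490.1 254.5] [45.7 12.6] 83.8
   tip [458.4 210.5] 0.97
   tip [502.4 200.9] 0.87
   tip [488.1 257.6] 0.81
hinge_a 0.96 [343. 217. 363. 243.] c [352.  231.5] [31.2 17.1] 86.6
hinge_a 0.86 [203. 226. 224. 258.] c [212.4 239.1] [18.  31.6] 18.4
hinge_a 0.66 [395. 232. 409. 249.] c [402.5 240. ] [14. 15.] 90.0
   tip [213.4 241.3] 0.91
   tip [353.5 234.2] 0.78
lock 0.72 [306. 221. 316. 242.] c [310.6 232.8] [10.7 15.2] 26.6
   tip [314.3 232.3] 0.59
knob 0.64 [276. 100. 345. 114.] c [311.2 107.2] [10.6 70.2] 84.8
knob 0.43 [253. 230. 266. 242.] c [257.2 234.1] [12.1 12.5] 26.6
   tip [257.7 238. ] 0.71
foot 0.46 [394. 232. 409. 248.] c [402.5 240.5] [15. 15.] 90.0
   tip [402.7 240.4] 0.77
screwdriver 0.74 [275. 100. 349. 108.] c [310.2 106.8] [ 9.9 72.3] 85.9
screwdriver 0.41 [320. 148. 402. 178.] c [360.2 164.8] [83.6 23.4] 4.0
   tip [309.5 108.6] 0.94
```

View pics/top0.png

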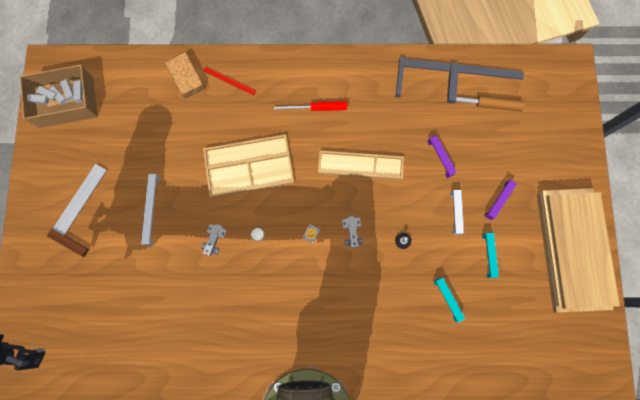

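View pics/scene0.png

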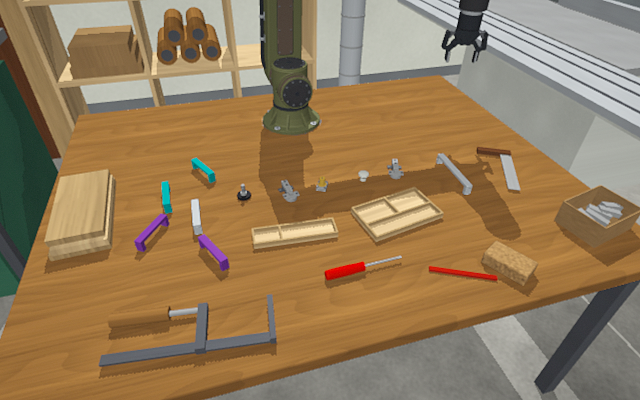

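The scene holds five short bow handles in top0: white (458,210), purple (441,155) and (501,199), and turquoise (491,255) and (449,299). Only the white or aluminium one fits, because purple and turquoise are excluded. The long handle is at (149,207); the object at (80,200) is a try square. The hinges are at (213,240) and (352,231), the lock at (311,232), the knob at (257,234) and the foot at (402,240).

```bash
cat >> h.py <<'E'
from scipy.optimize import minimize
def box(p,size,x0=0):
    x,y,a=p;L,W,z0,z1=size;c,s=np.cos(a),np.sin(a)
    return [(x+c*i*L/2-s*j*W/2,y+s*i*L/2+c*j*W/2,z) for i in(-1,1) for j in(-1,1) for z in(z0,z1)]
def hull(cam,pts): return cv2.convexHull(np.array([w2px(cam,q) for q in pts],np.float32))
def fit(cam,mask,p0,size):
    S=8;ys,xs=np.nonzero(mask);x0,y0,x1,y1=xs.min()-12,ys.min()-12,xs.max()+12,ys.max()+12
    big=cv2.resize(mask[y0:y1,x0:x1].astype(np.uint8),None,fx=S,fy=S,interpolation=cv2.INTER_NEAREST)
    def cost(p):
        h=((hull(cam,box(p,size))-[x0-.5,y0-.5])*S).astype(np.int32);m=np.zeros_like(big);cv2.fillPoly(m,[h+4*0],1)
        return 1-(m&big).sum()/(m|big).sum()
    best=minimize(cost,p0,method="Nelder-Mead",options=dict(initial_simplex=np.array([p0]+[np.add(p0,d) for d in([.01,0,0],[0,.01,0],[0,0,.1])])))
    return best.x,best.fun
E
python3 - <<'E'
from h import *
f=r.grab_frame("top");b=f[:,:,::-1].copy();o=cv2.resize(b,None,fx=4,fy=4,interpolation=cv2.INTER_CUBIC)
def draw(p,size):
    for z in(size[2],size[3]):
        q=box(p,(size[0],size[1],z,z));pp=np.array([(w2px("top",q[i])+.5)*4 for i in(0,2,6,4)],np.int32);cv2.polylines(o,[pp],True,(0,255,0) if z else (255,0,0),1)
g=np.full(f.shape[:2],2,np.uint8)
gm=np.zeros(f.shape[:2],np.uint8);cv2.grabCut(b,gm,(200,132,98,66),np.zeros((1,65)),np.zeros((1,65)),6,cv2.GC_INIT_WITH_RECT)
gm=(gm%2).astype(np.uint8);n,l,st,_=cv2.connectedComponentsWithStats(gm);gm=l==1+np.argmax(st[1:,4])
def go(n,m,c,size,a):
    p,e=fit("top",m,np.r_[px2w("top",c,size[3]*.7),a],size);print(n,np.round(p,4),"deg",round(np.degrees(p[2]),1),"err",round(e,3));draw(p,size)
go("door",gm,(249,164),(.133,.223,0,.018),.1)
go("drawer",r.trace("top","drawer_tray")[0]["pixels"],(360,165),(.06,.223,0,.018),-.07)
go("long",r.trace("top","long_handle")[0]["pixels"],(150,208),(.184,.020,0,.034),-.1)
for d in r.trace("top","short_handle"):
    e=d["extent"]
    if abs((e[0]+e[2])/2-458)<8 and abs(e[1]-188)<8: go("short",d["pixels"],(458,211),(.112,.02,0,.034),.05);break
for nm in("hinge_a","lock"):
  for d in r.trace("top",nm)[:2]:
    m=d["pixels"].astype(np.uint8);c,sz,a=cv2.minAreaRect(cv2.findNonZero(m))
    k=cv2.findNonZero(m)[:,0].astype(float);ev=np.linalg.eigh(np.cov(k.T))[1][:,1];e=np.array(c)+ev*10
    A=px2w("top",c,.012);B=px2w("top",e,.012);print(nm,np.round(c,1),A,"long axis deg",np.degrees(np.arctan2(*(B-A)[::-1]))%180)
  for d in r.tip_of("top",nm)[:2]: print(" tip",np.round(d["pixel"],1),px2w("top",d["pixel"],0))
for n_ in("knob","foot"): print(n_,px2w("top",r.tip_of("top",n_)[0]["pixel"],0))
cv2.imwrite("pics/t1.png",o[500:1040,520:1300]);
a=cv2.resize(o[880:1040,780:1500],None,fx=1.0,fy=1.0)
cv2.imwrite("pics/t2.png",o[560:1080,1360:2100])
cv2.imwrite("pics/t3.png",cv2.resize(np.hstack([b[215:265,190:270],b[205:255,295:375]]),None,fx=5,fy=5,interpolation=cv2.INTER_CUBIC))
E
```

```text
door [0.6273 0.1595 0.1645] deg 9.4 err 0.032
drawer [ 0.6277 -0.1374 -0.0708] deg -4.1 err 0.042
long [ 0.5074  0.4104 -0.0347] deg -2.0 err 0.329
short [ 0.499  -0.3835 -0.018 ] deg -1.0 err 0.252
hinge_a [351.5 231.5] [ 0.44864356 -0.11295306] long axis deg 6.485581186668782
hinge_a [212.4 239.3] [0.42811743 0.24514926] long axis deg 163.6867168092001
 tip [212.4 240.7] [0.42587796 0.24762262]
 tip [352.9 231. ] [ 0.45164154 -0.11738424]
lock [311.1 232.8] [ 0.44523476 -0.00882505] long axis deg 150.42113259737266
lock [402.5 240. ] [ 0.42691524 -0.24352813] long axis deg 98.6734237699392
 tip [312.1 235.3] [ 0.44027218 -0.01123669]
 tip [247.2 168.8] [0.61880168 0.16306993]
knob [ 0.62580181 -0.14315162]
foot [ 0.43221553 -0.24904682]
```

View pics/t1.png

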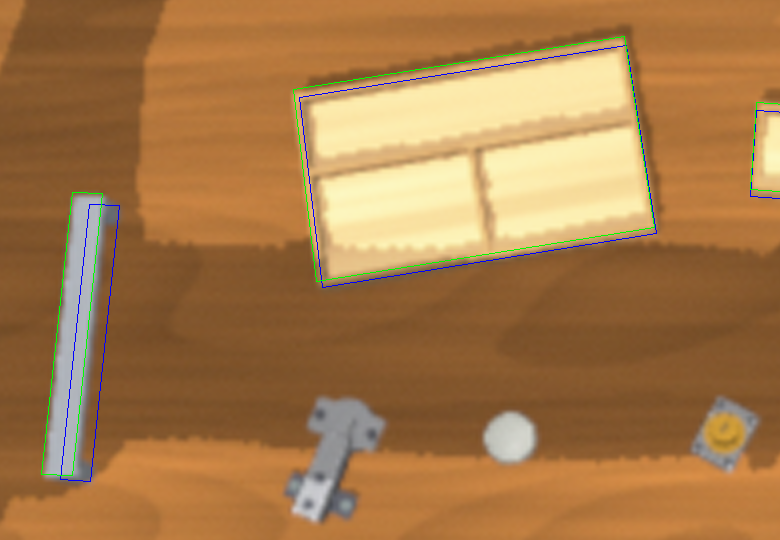

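View pics/t2.png

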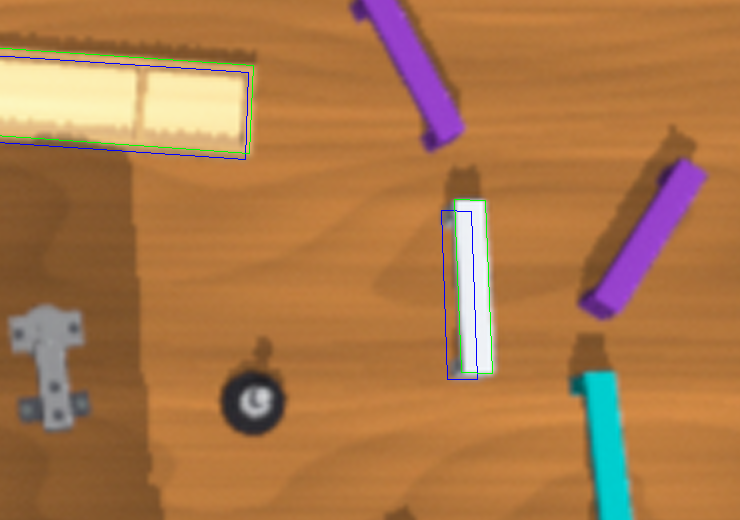

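View pics/t3.png

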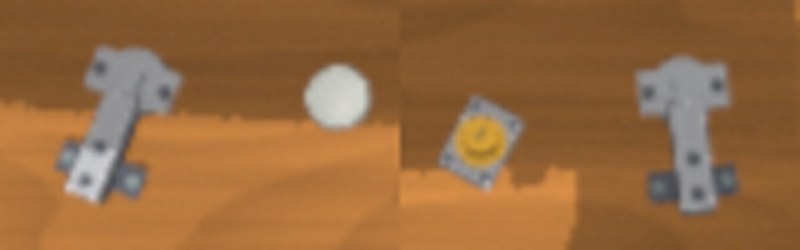

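The top-view overlays fit the trays and handles well. In the enlarged crop t2 the white short handle at about (473,286) is plainly distinct from the purple and turquoise ones, so it is the one to take. In t3 the hinges lie with the cup end up (front (137,47), rear (82,197), and front (684,57), rear (698,210)). The lock barrel is at (480,135).

```bash
cat >> h.py <<'E'
from scipy.spatial.transform import Rotation as Ro
def wrap(a): return (a+90)%180-90
DOOR=(.6273,.1595,9.4);DRAW=(.6277,-.1374,-4.1)
def intray(t,x,y):
    a=np.radians(t[2]);return t[0]+x*np.cos(a)-y*np.sin(a),t[1]+x*np.sin(a)+y*np.cos(a)
def plan(x,y,z,psi,half=True):
    s=r.get_state();R=Ro.from_quat(s["orientation"]).as_matrix();p=np.array(s["position"])
    cur=np.degrees(np.arctan2(R[1,0],R[0,0]));d=psi-cur
    d=wrap(d) if half else (d+180)%360-180
    n=np.radians(cur+d);tx=np.array([np.cos(n),np.sin(n)]);ty=np.array([np.sin(n),-np.cos(n)])
    e=np.array([x,y,z])-p
    print("clk",round(s["clock"],2),"pos",np.round(p,4),"psi",round(cur,1),"tilt",round(np.degrees(np.arccos(-R[2,2])),2),"w",round(s["grip_width"],4),"gf",round(s["grip_force"],1),"q6",round(s["joint_positions"][5],2))
    print("turn az",round(-d/45,3)," then x",round(e[:2]@tx/.03,2),"y",round(e[:2]@ty/.03,2),"z",round(-e[2]/.03,2))
E
python3 - <<'E'
from h import *
for nm,re,fr in(("L",(206.4,254.4),(217.4,224.4)),("R",(354.6,247),(351.8,216.4))):
    A=px2w("top",re,.018);B=px2w("top",fr,.014);d=(B-A);print(nm,"origin",A+d*40/82,"len",np.linalg.norm(d),"yaw",np.degrees(np.arctan2(d[1],d[0])))
print("lock",px2w("top",(311,232),.036))
print("targets",[np.round(v,4) for v in (intray(DOOR,.0375,0),intray(DOOR,-.0265,.0545),intray(DOOR,-.0265,-.0545),intray(DRAW,0,.0355),intray(DRAW,0,-.0735))])
plan(.5074,.4104,.08,-2)
E
```

```text
L origin [0.42674001 0.24573897] len 0.08129290882662427 yaw -17.092037834684717
R origin [ 0.44702048 -0.11709639] len 0.0798521931845208 yaw 4.227327449078141
lock [ 0.44412894 -0.00899462]
targets [array([0.6643, 0.1656]), array([0.5923, 0.2089]), array([0.6101, 0.1014]), array([ 0.6302, -0.102 ]), array([ 0.6224, -0.2107])]
clk 1.5 pos [0.1846 0.5709 0.2313] psi -17.9 tilt 0.01 w 0.0856 gf 0.0 q6 -0.33
turn az -0.354  then x 10.94 y 4.97 z 5.04
```

```bash
python3 -m creep '[{"az":-0.18,"z":0.2},{"az":-0.17,"z":0.2},{"x":1,"y":0.45,"z":0.4},{"x":1,"y":0.45,"z":0.4},{"x":1,"y":0.45,"z":0.4}]' 0.6 40 >/dev/null; python3 -m creep '[{"x":1,"y":0.45,"z":0.4},{"x":1,"y":0.45,"z":0.4},{"x":1,"y":0.45,"z":0.4},{"x":1,"y":0.45,"z":0.4},{"x":1,"y":0.45,"z":0.4}]' > /dev/null;  python3 -m creep '[{"x":1,"y":0.45,"z":0.4},{"x":1,"y":0.45,"z":0.4},{"x":0.9,"y":0.45,"z":0.4},{},{}]'; python3 -c "
from h import *
plan(.5074,.4104,.013,-2)"
```

```text
clk 1.5 pos [0.1846 0.5709 0.2313] psi -17.9 tilt 0.01 w 0.0856 gf 0.0 q6 -0.33
turn az -0.354  then x 10.94 y 4.97 z 7.28schema error: expected keys x, y, z, ax, ay, az
schema error: expected keys x, y, z, ax, ay, az
schema error: expected keys x, y, z, ax, ay, az
```

```bash
python3 -m creep '[{"x":0,"y":0,"z":0.2,"ax":0,"ay":0,"az":-0.18},{"x":0,"y":0,"z":0.2,"ax":0,"ay":0,"az":-0.17},{"x":1,"y":0.45,"z":0.4,"ax":0,"ay":0,"az":0},{"x":1,"y":0.45,"z":0.4,"ax":0,"ay":0,"az":0},{"x":1,"y":0.45,"z":0.4,"ax":0,"ay":0,"az":0}]' 0.6 40; python3 -m creep '[{"x":1,"y":0.45,"z":0.4,"ax":0,"ay":0,"az":0},{"x":1,"y":0.45,"z":0.4,"ax":0,"ay":0,"az":0},{"x":1,"y":0.45,"z":0.4,"ax":0,"ay":0,"az":0},{"x":1,"y":0.45,"z":0.4,"ax":0,"ay":0,"az":0},{"x":1,"y":0.45,"z":0.4,"ax":0,"ay":0,"az":0}]';  python3 -m creep '[{"x":1,"y":0.45,"z":0.4,"ax":0,"ay":0,"az":0},{"x":1,"y":0.45,"z":0.4,"ax":0,"ay":0,"az":0},{"x":0.9,"y":0.45,"z":0.4,"ax":0,"ay":0,"az":0},{"x":0,"y":0,"z":0,"ax":0,"ay":0,"az":0},{"x":0,"y":0,"z":0,"ax":0,"ay":0,"az":0}]'; python3 -c "
from h import *
plan(.5074,.4104,.013,-2)"
```

```text
clock: 2.0
position: [0.2737, 0.5265, 0.1829]
orientation: [1.0, -0.018, 0.0, -0.0]
contact_force: [0.5, 0.8, -0.0]
grip_width: 0.0511
grip_force: 0.0
clock: 2.5
position: [0.4215, 0.4531, 0.1229]
orientation: [1.0, -0.019, 0.0, -0.0]
contact_force: [-0.0, 0.7, -0.2]
grip_width: 0.0513
grip_force: 0.0
clock: 3.0
position: [0.5061, 0.4095, 0.0867]
orientation: [1.0, -0.02, -0.0, 0.0]
contact_force: [0.6, 0.1, 0.3]
grip_width: 0.0513
grip_force: 0.0
clk 3.0 pos [0.5061 0.4095 0.0867] psi -2.3 tilt 0.06 w 0.0513 gf 0.0 q6 0.54
turn az -0.006  then x 0.04 y -0.03 z 2.46
```

```bash
python3 -m creep '[{"x":0.04,"y":0,"z":0.6,"ax":0,"ay":0,"az":0},{"x":0,"y":0,"z":0.6,"ax":0,"ay":0,"az":0},{"x":0,"y":0,"z":0.6,"ax":0,"ay":0,"az":0},{"x":0,"y":0,"z":0.45,"ax":0,"ay":0,"az":0},{"x":0,"y":0,"z":0.2,"ax":0,"ay":0,"az":0}]'; python3 -m creep '[{"x":0,"y":0,"z":0,"ax":0,"ay":0,"az":0},{"x":0,"y":0,"z":0,"ax":0,"ay":0,"az":0},{"x":0,"y":0,"z":0,"ax":0,"ay":0,"az":0},{"x":0,"y":0,"z":0,"ax":0,"ay":0,"az":0},{"x":0,"y":0,"z":0,"ax":0,"ay":0,"az":0}]' 0 50;  python3 -m creep '[{"x":0,"y":0,"z":0,"ax":0,"ay":0,"az":0},{"x":0,"y":0,"z":-0.4,"ax":0,"ay":0,"az":0},{"x":0,"y":0,"z":-0.6,"ax":0,"ay":0,"az":0},{"x":0,"y":0,"z":-0.8,"ax":0,"ay":0,"az":0},{"x":0,"y":0,"z":-0.8,"ax":0,"ay":0,"az":0}]'; python3 -c "
from h import *
plan(.6643,.1656,.07,-80.6)"
```

```text
clock: 3.5
position: [0.506, 0.4103, 0.0127]
orientation: [1.0, -0.018, -0.0, 0.0]
contact_force: [-1.7, -0.4, 0.5]
grip_width: 0.0513
grip_force: 0.0
clock: 4.0
position: [0.5074, 0.4106, 0.0151]
orientation: [1.0, -0.019, 0.001, -0.001]
contact_force: [-1.9, -1.1, 3.8]
grip_width: 0.0186
grip_force: 49.7
clock: 4.5
position: [0.5066, 0.4095, 0.0922]
orientation: [1.0, -0.019, -0.001, 0.001]
contact_force: [1.0, 0.0, -0.2]
grip_width: 0.0192
grip_force: 49.1
clk 4.5 pos [0.5066 0.4095 0.0922] psi -2.2 tilt 0.11 w 0.0192 gf 49.1 q6 0.55
turn az 1.742  then x 8.88 y -3.86 z 0.74
```

```bash
python3 -m creep '[{"x":0,"y":0,"z":0,"ax":0,"ay":0,"az":0.17},{"x":0,"y":0,"z":0,"ax":0,"ay":0,"az":0.18},{"x":0,"y":0,"z":0,"ax":0,"ay":0,"az":0.18},{"x":0,"y":0,"z":0,"ax":0,"ay":0,"az":0.18},{"x":0,"y":0,"z":0,"ax":0,"ay":0,"az":0.18}]'; python3 -m creep '[{"x":0,"y":0,"z":0,"ax":0,"ay":0,"az":0.18},{"x":0,"y":0,"z":0,"ax":0,"ay":0,"az":0.18},{"x":0,"y":0,"z":0,"ax":0,"ay":0,"az":0.18},{"x":0,"y":0,"z":0,"ax":0,"ay":0,"az":0.16},{"x":0,"y":0,"z":0,"ax":0,"ay":0,"az":0.15}]' >/dev/null;  python3 -m creep '[{"x":0.9,"y":-0.4,"z":0,"ax":0,"ay":0,"az":0},{"x":1,"y":-0.4,"z":0,"ax":0,"ay":0,"az":0},{"x":1,"y":-0.4,"z":0,"ax":0,"ay":0,"az":0},{"x":1,"y":-0.4,"z":0,"ax":0,"ay":0,"az":0},{"x":1,"y":-0.4,"z":0,"ax":0,"ay":0,"az":0}]'; python3 -m creep '[{"x":1,"y":-0.4,"z":0,"ax":0,"ay":0,"az":0},{"x":1,"y":-0.4,"z":0,"ax":0,"ay":0,"az":0},{"x":1,"y":-0.4,"z":0.3,"ax":0,"ay":0,"az":0},{"x":0.9,"y":-0.6,"z":0.4,"ax":0,"ay":0,"az":0},{"x":0,"y":0,"z":0,"ax":0,"ay":0,"az":0}]'; python3 -m creep '[{"x":0,"y":0,"z":0,"ax":0,"ay":0,"az":0}]'; python3 - <<'E'
from h import *
plan(.6643,.1656,.022,-80.6)
f=r.grab_frame("top");cv2.imwrite("pics/a.png",cv2.resize(f[110:260,130:330,::-1],None,fx=4,fy=4,interpolation=cv2.INTER_CUBIC))
E
```

```text
clock: 5.0
position: [0.5067, 0.4097, 0.0916]
orientation: [0.932, -0.363, -0.0, 0.001]
contact_force: [0.4, 0.5, -1.9]
grip_width: 0.0189
grip_force: 49.1
clock: 6.0
position: [0.5907, 0.2736, 0.0917]
orientation: [0.763, -0.646, -0.0, 0.001]
contact_force: [0.8, 0.7, -1.7]
grip_width: 0.0187
grip_force: 49.1
clock: 6.5
position: [0.6633, 0.1647, 0.0679]
orientation: [0.762, -0.648, -0.001, 0.002]
contact_force: [-0.9, 0.5, -2.3]
grip_width: 0.0188
grip_force: 49.2
clock: 6.6
position: [0.6629, 0.1675, 0.0699]
orientation: [0.763, -0.647, -0.0, 0.001]
contact_force: [0.9, 1.3, -1.0]
grip_width: 0.0189
grip_force: 49.2
clk 6.6 pos [0.6629 0.1675 0.0699] psi -80.6 tilt 0.12 w 0.0189 gf 49.2 q6 -0.37
turn az 0.001  then x 0.07 y -0.04 z 1.6
```

View pics/a.png

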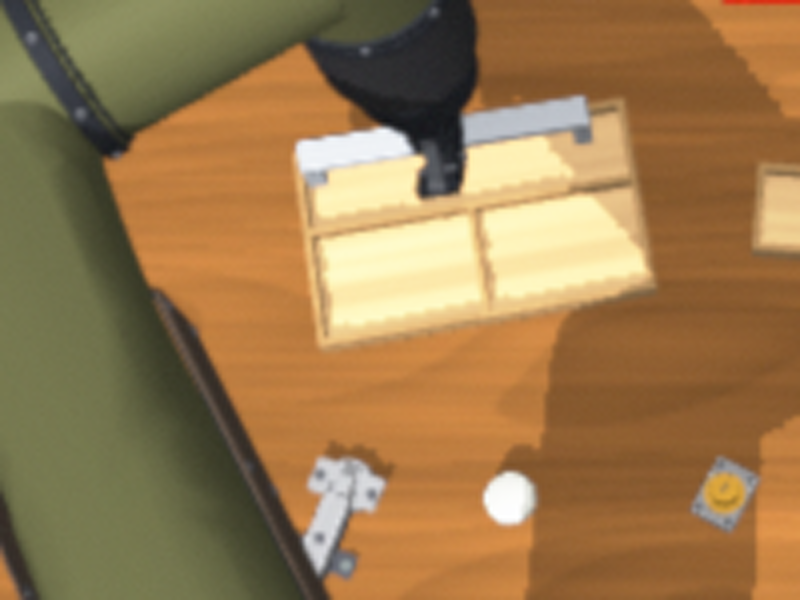

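The picture shows the long handle held level over the long pocket, ends at about (300,155) and (588,112). I'll check how well it is centred before lowering it.

```bash
python3 - <<'E'
from h import *
P=[px2w("top",(130+u/4,110+v/4),.089) for u,v in((298,153),(589,112))]
print(P,(P[0]+P[1])/2,np.linalg.norm(P[0]-P[1]))
E
```

```text
[array([0.64838566, 0.25839113]), array([0.67530815, 0.07611293])] [0.66184691 0.16725203] 0.1842556972326943
```

```bash
python3 -m creep '[{"x":0.06,"y":0,"z":0.6,"ax":0,"ay":0,"az":0},{"x":0,"y":0,"z":0.5,"ax":0,"ay":0,"az":0},{"x":0,"y":0,"z":0.3,"ax":0,"ay":0,"az":0},{"x":0,"y":0,"z":0.2,"ax":0,"ay":0,"az":0},{"x":0,"y":0,"z":0.05,"ax":0,"ay":0,"az":0}]'; python3 -m creep '[{"x":0,"y":0,"z":0,"ax":0,"ay":0,"az":0},{"x":0,"y":0,"z":0,"ax":0,"ay":0,"az":0},{"x":0,"y":0,"z":0,"ax":0,"ay":0,"az":0}]' 0.4;  python3 -m creep '[{"x":0,"y":0,"z":-0.3,"ax":0,"ay":0,"az":0},{"x":0,"y":0,"z":-0.6,"ax":0,"ay":0,"az":0},{"x":0,"y":0,"z":-0.8,"ax":0,"ay":0,"az":-0.1},{"x":0,"y":0,"z":-0.4,"ax":0,"ay":0,"az":-0.18},{"x":0,"y":0,"z":-0.4,"ax":0,"ay":0,"az":-0.18}]'; python3 -c "
from h import *
plan(.4267,.2457,.06,-17.1)"
```

```text
clock: 7.15
position: [0.6633, 0.1671, 0.0212]
orientation: [0.764, -0.646, 0.0, 0.0]
contact_force: [-0.5, 0.1, -1.0]
grip_width: 0.0189
grip_force: 49.3
clock: 7.45
position: [0.6638, 0.1669, 0.0222]
orientation: [0.763, -0.646, 0.0, -0.001]
contact_force: [0.6, 0.8, 0.0]
grip_width: 0.0339
grip_force: 0.0
clock: 7.95
position: [0.6639, 0.1668, 0.0986]
orientation: [0.868, -0.496, 0.001, -0.001]
contact_force: [0.9, 0.4, 1.0]
grip_width: 0.0342
grip_force: 0.0
clk 7.95 pos [0.6639 0.1668 0.0986] psi -59.4 tilt 0.12 w 0.0342 gf 0.0 q6 -0.0
turn az -0.941  then x -8.33 y -0.19 z 1.29
```

```bash
python3 -m creep '[{"x":0,"y":0,"z":0,"ax":0,"ay":0,"az":-0.19},{"x":0,"y":0,"z":0,"ax":0,"ay":0,"az":-0.19},{"x":0,"y":0,"z":0,"ax":0,"ay":0,"az":-0.19},{"x":0,"y":0,"z":0,"ax":0,"ay":0,"az":-0.19},{"x":0,"y":0,"z":0,"ax":0,"ay":0,"az":-0.18}]'>/dev/null; python3 -m creep '[{"x":-0.9,"y":0,"z":0,"ax":0,"ay":0,"az":0},{"x":-0.95,"y":0,"z":0,"ax":0,"ay":0,"az":0},{"x":-0.95,"y":0,"z":0,"ax":0,"ay":0,"az":0},{"x":-0.95,"y":0,"z":0,"ax":0,"ay":0,"az":0},{"x":-0.95,"y":0,"z":0,"ax":0,"ay":0,"az":0}]' 0.5;  python3 -m creep '[{"x":-0.95,"y":0,"z":0.1,"ax":0,"ay":0,"az":0},{"x":-0.95,"y":0,"z":0.3,"ax":0,"ay":0,"az":0},{"x":-0.95,"y":-0.1,"z":0.3,"ax":0,"ay":0,"az":0},{"x":-0.75,"y":-0.1,"z":0.3,"ax":0,"ay":0,"az":0},{"x":0,"y":0,"z":0,"ax":0,"ay":0,"az":0}]';python3 -m creep '[{"x":0,"y":0,"z":0,"ax":0,"ay":0,"az":0}]' >/dev/null; python3 - <<'E'
from h import *
plan(.4267,.2457,.005,-17.1)
f=r.grab_frame("top");g=r.grab_frame("scene")
cv2.imwrite("pics/b.png",np.hstack([cv2.resize(f[110:270,170:330,::-1],(480,480),interpolation=cv2.INTER_CUBIC)[:,:400],cv2.resize(g[130:250,330:450,::-1],(480,480),interpolation=cv2.INTER_CUBIC)[:,:400]]))
E
```

```text
clock: 8.95
position: [0.5281, 0.2094, 0.0974]
orientation: [0.988, -0.152, 0.001, -0.0]
contact_force: [-0.1, -0.0, -0.3]
grip_width: 0.0426
grip_force: 0.0
clock: 9.45
position: [0.4259, 0.2479, 0.0663]
orientation: [0.989, -0.151, -0.0, -0.0]
contact_force: [0.3, 0.0, 0.3]
grip_width: 0.0428
grip_force: 0.0
clk 9.55 pos [0.428  0.2476 0.0675] psi -17.4 tilt 0.1 w 0.0427 gf 0.0 q6 0.33
turn az -0.007  then x -0.02 y 0.07 z 2.08
```

View pics/b.png

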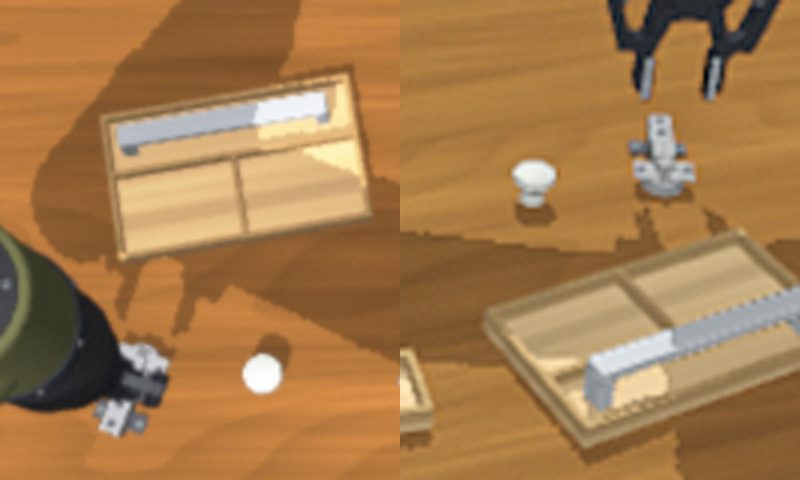

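The picture shows the long handle standing in its pocket at (220,120), with the fingers straddling the left hinge at (135,385). Next I'll grasp the hinge.

```bash
python3 -m creep '[{"x":-0.02,"y":0.07,"z":0.5,"ax":0,"ay":0,"az":0},{"x":0,"y":0,"z":0.6,"ax":0,"ay":0,"az":0},{"x":0,"y":0,"z":0.5,"ax":0,"ay":0,"az":0},{"x":0,"y":0,"z":0.3,"ax":0,"ay":0,"az":0},{"x":0,"y":0,"z":0.18,"ax":0,"ay":0,"az":0}]'; python3 -m creep '[{"x":0,"y":0,"z":0,"ax":0,"ay":0,"az":0},{"x":0,"y":0,"z":0,"ax":0,"ay":0,"az":0},{"x":0,"y":0,"z":0,"ax":0,"ay":0,"az":0},{"x":0,"y":0,"z":0,"ax":0,"ay":0,"az":0},{"x":0,"y":0,"z":0,"ax":0,"ay":0,"az":0}]' 0 50;  python3 -m creep '[{"x":0,"y":0,"z":-0.3,"ax":0,"ay":0,"az":0},{"x":0,"y":0,"z":-0.6,"ax":0,"ay":0,"az":0},{"x":0,"y":0,"z":-0.8,"ax":0,"ay":0,"az":0},{"x":0,"y":0,"z":-0.8,"ax":0,"ay":0,"az":0},{"x":0,"y":0,"z":0,"ax":0,"ay":0,"az":0}]'; python3 -c "
from h import *
plan(.5923,.2089,.055,-80.6)"
```

```text
clock: 10.15
position: [0.4264, 0.2447, 0.0026]
orientation: [0.988, -0.152, -0.0, 0.001]
contact_force: [0.5, 0.1, 0.0]
grip_width: 0.0431
grip_force: 0.0
clock: 10.65
position: [0.4267, 0.2457, 0.0044]
orientation: [0.988, -0.152, 0.0, -0.0]
contact_force: [-0.6, 0.4, 0.9]
grip_width: 0.0166
grip_force: 51.8
clock: 11.15
position: [0.4282, 0.2468, 0.0836]
orientation: [0.988, -0.152, 0.002, -0.003]
contact_force: [0.5, 1.4, -0.0]
grip_width: 0.0167
grip_force: 51.6
clk 11.15 pos [0.4282 0.2468 0.0836] psi -17.4 tilt 0.4 w 0.0167 gf 51.6 q6 0.33
turn az 1.403  then x 2.14 y -5.19 z 0.95
```

```bash
python3 -m creep '[{"x":0,"y":0,"z":0,"ax":0,"ay":0,"az":0.18},{"x":0,"y":0,"z":0,"ax":0,"ay":0,"az":0.18},{"x":0,"y":0,"z":0,"ax":0,"ay":0,"az":0.18},{"x":0,"y":0,"z":0,"ax":0,"ay":0,"az":0.18},{"x":0,"y":0,"z":0,"ax":0,"ay":0,"az":0.18}]'>/dev/null; python3 -m creep '[{"x":0,"y":0,"z":0,"ax":0,"ay":0,"az":0.18},{"x":0,"y":0,"z":0,"ax":0,"ay":0,"az":0.18},{"x":0,"y":0,"z":0,"ax":0,"ay":0,"az":0.14},{"x":0.3,"y":-0.8,"z":0,"ax":0,"ay":0,"az":0},{"x":0.4,"y":-0.9,"z":0,"ax":0,"ay":0,"az":0}]' >/dev/null;  python3 -m creep '[{"x":0.4,"y":-0.9,"z":0,"ax":0,"ay":0,"az":0},{"x":0.4,"y":-0.9,"z":0.1,"ax":0,"ay":0,"az":0},{"x":0.4,"y":-0.9,"z":0.4,"ax":0,"ay":0,"az":0},{"x":0.24,"y":-0.8,"z":0.4,"ax":0,"ay":0,"az":0},{"x":0,"y":0,"z":0,"ax":0,"ay":0,"az":0}]';python3 -m creep '[{"x":0,"y":0,"z":0,"ax":0,"ay":0,"az":0}]' >/dev/null; python3 -c "
from h import *
plan(.5923,.2089,.011,-80.6)"
```

```text
clock: 12.65
position: [0.5914, 0.2063, 0.0482]
orientation: [0.763, -0.647, -0.001, 0.003]
contact_force: [-0.3, -1.0, -1.7]
grip_width: 0.0167
grip_force: 51.5
clk 12.75 pos [0.5906 0.2074 0.0508] psi -80.5 tilt 0.14 w 0.0165 gf 51.5 q6 -0.49
turn az 0.002  then x -0.04 y -0.06 z 1.33
```

```bash
python3 -m creep '[{"x":-0.04,"y":-0.05,"z":0.5,"ax":0,"ay":0,"az":0},{"x":0,"y":0,"z":0.4,"ax":0,"ay":0,"az":0},{"x":0,"y":0,"z":0.25,"ax":0,"ay":0,"az":0},{"x":0,"y":0,"z":0.14,"ax":0,"ay":0,"az":0},{"x":0,"y":0,"z":0.05,"ax":0,"ay":0,"az":0}]'; python3 -m creep '[{"x":0,"y":0,"z":0,"ax":0,"ay":0,"az":0},{"x":0,"y":0,"z":0,"ax":0,"ay":0,"az":0},{"x":0,"y":0,"z":0,"ax":0,"ay":0,"az":0}]' 0.34;  python3 -m creep '[{"x":0,"y":0,"z":-0.3,"ax":0,"ay":0,"az":0},{"x":0,"y":0,"z":-0.6,"ax":0,"ay":0,"az":0},{"x":0,"y":0,"z":-0.8,"ax":0,"ay":0,"az":0},{"x":0,"y":0,"z":-0.8,"ax":0,"ay":0,"az":0},{"x":0,"y":0,"z":0,"ax":0,"ay":0,"az":0}]'; python3 -c "
from h import *
plan(.447,-.1171,.065,4.2,False)"
```

```text
clock: 13.25
position: [0.5918, 0.2093, 0.0111]
orientation: [0.763, -0.646, -0.0, 0.0]
contact_force: [0.2, 0.1, -1.1]
grip_width: 0.0168
grip_force: 51.5
clock: 13.55
position: [0.5926, 0.2095, 0.0125]
orientation: [0.763, -0.646, 0.0, -0.001]
contact_force: [-0.4, -0.0, 0.3]
grip_width: 0.0292
grip_force: 0.0
clock: 14.05
position: [0.5945, 0.2102, 0.0925]
orientation: [0.763, -0.646, 0.002, -0.004]
contact_force: [-0.8, 0.1, 1.8]
grip_width: 0.029
grip_force: 0.0
clk 14.05 pos [0.5945 0.2102 0.0925] psi -80.5 tilt 0.47 w 0.029 gf 0.0 q6 -0.49
turn az -1.881  then x -5.7 y 10.52 z 0.92
```

```bash
python3 -m creep '[{"x":0,"y":0,"z":0,"ax":0,"ay":0,"az":-0.19},{"x":0,"y":0,"z":0,"ax":0,"ay":0,"az":-0.19},{"x":0,"y":0,"z":0,"ax":0,"ay":0,"az":-0.19},{"x":0,"y":0,"z":0,"ax":0,"ay":0,"az":-0.19},{"x":0,"y":0,"z":0,"ax":0,"ay":0,"az":-0.19}]'>/dev/null; python3 -m creep '[{"x":0,"y":0,"z":0,"ax":0,"ay":0,"az":-0.19},{"x":0,"y":0,"z":0,"ax":0,"ay":0,"az":-0.19},{"x":0,"y":0,"z":0,"ax":0,"ay":0,"az":-0.19},{"x":0,"y":0,"z":0,"ax":0,"ay":0,"az":-0.19},{"x":0,"y":0,"z":0,"ax":0,"ay":0,"az":-0.17}]' >/dev/null;  python3 -m creep '[{"x":-0.5,"y":0.9,"z":0,"ax":0,"ay":0,"az":0},{"x":-0.5,"y":1,"z":0,"ax":0,"ay":0,"az":0},{"x":-0.5,"y":1,"z":0,"ax":0,"ay":0,"az":0},{"x":-0.5,"y":1,"z":0,"ax":0,"ay":0,"az":0},{"x":-0.5,"y":1,"z":0,"ax":0,"ay":0,"az":0}]' 0.5; python3 -m creep '[{"x":-0.5,"y":1,"z":0,"ax":0,"ay":0,"az":0},{"x":-0.5,"y":1,"z":0,"ax":0,"ay":0,"az":0},{"x":-0.5,"y":1,"z":0,"ax":0,"ay":0,"az":0},{"x":-0.6,"y":1,"z":0.2,"ax":0,"ay":0,"az":0},{"x":-0.6,"y":0.9,"z":0.3,"ax":0,"ay":0,"az":0}]' >/dev/null; python3 -m creep '[{"x":-0.5,"y":0.7,"z":0.4,"ax":0,"ay":0,"az":0},{"x":0,"y":0,"z":0,"ax":0,"ay":0,"az":0},{"x":0,"y":0,"z":0,"ax":0,"ay":0,"az":0}]' >/dev/null; python3 - <<'E'
from h import *
plan(.447,-.1171,.005,4.2)
f=r.grab_frame("top")
cv2.imwrite("pics/c.png",cv2.resize(f[110:270,190:390,::-1],None,fx=3.5,fy=3.5,interpolation=cv2.INTER_CUBIC))
E
```

```text
clock: 15.55
position: [0.5274, 0.0562, 0.0871]
orientation: [0.999, 0.036, 0.0, -0.0]
contact_force: [0.4, -0.7, 0.2]
grip_width: 0.0428
grip_force: 0.0
clk 16.35 pos [ 0.4443 -0.1175  0.0602] psi 4.1 tilt 0.04 w 0.0427 gf 0.0 q6 1.46
turn az -0.003  then x 0.09 y -0.01 z 1.84
```

View pics/c.png

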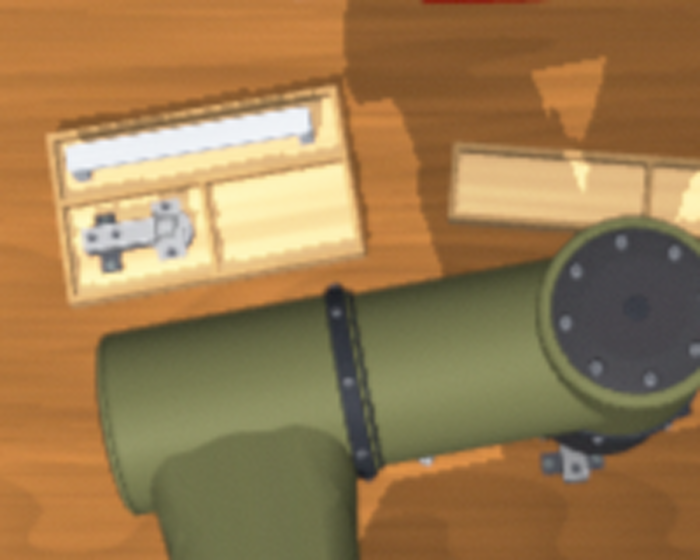

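The first hinge lies in the left pocket at (135,235), and the long handle is seated. The arm hides most of the second hinge, whose rear end shows at (573,463). I'll continue with that grasp.

```bash
python3 -m creep '[{"x":0.09,"y":0,"z":0.5,"ax":0,"ay":0,"az":0},{"x":0,"y":0,"z":0.5,"ax":0,"ay":0,"az":0},{"x":0,"y":0,"z":0.4,"ax":0,"ay":0,"az":0},{"x":0,"y":0,"z":0.3,"ax":0,"ay":0,"az":0},{"x":0,"y":0,"z":0.14,"ax":0,"ay":0,"az":0}]'; python3 -m creep '[{"x":0,"y":0,"z":0,"ax":0,"ay":0,"az":0},{"x":0,"y":0,"z":0,"ax":0,"ay":0,"az":0},{"x":0,"y":0,"z":0,"ax":0,"ay":0,"az":0},{"x":0,"y":0,"z":0,"ax":0,"ay":0,"az":0},{"x":0,"y":0,"z":0,"ax":0,"ay":0,"az":0}]' 0 50;  python3 -m creep '[{"x":0,"y":0,"z":-0.3,"ax":0,"ay":0,"az":0},{"x":0,"y":0,"z":-0.6,"ax":0,"ay":0,"az":0},{"x":0,"y":0,"z":-0.8,"ax":0,"ay":0,"az":0},{"x":0,"y":0,"z":-0.8,"ax":0,"ay":0,"az":0},{"x":0,"y":0,"z":-0.2,"ax":0,"ay":0,"az":0}]'; python3 -c "
from h import *
plan(.6101,.1014,.055,-80.6)"
```

```text
clock: 16.9
position: [0.4469, -0.1166, 0.0038]
orientation: [0.999, 0.036, -0.0, 0.0]
contact_force: [-0.8, -0.1, 0.2]
grip_width: 0.0428
grip_force: 0.0
clock: 17.4
position: [0.4474, -0.1169, 0.0051]
orientation: [0.999, 0.036, 0.001, 0.0]
contact_force: [0.0, 0.7, 2.1]
grip_width: 0.0167
grip_force: 52.5
clock: 17.9
position: [0.4485, -0.1171, 0.089]
orientation: [0.999, 0.036, 0.002, 0.0]
contact_force: [0.3, -0.8, -0.5]
grip_width: 0.0169
grip_force: 52.2
clk 17.9 pos [ 0.4485 -0.1171  0.089 ] psi 4.1 tilt 0.28 w 0.0169 gf 52.2 q6 1.46
turn az 1.883  then x -6.31 y -6.51 z 1.13
```

```bash
python3 -m creep '[{"x":0,"y":0,"z":0,"ax":0,"ay":0,"az":0.19},{"x":0,"y":0,"z":0,"ax":0,"ay":0,"az":0.19},{"x":0,"y":0,"z":0,"ax":0,"ay":0,"az":0.19},{"x":0,"y":0,"z":0,"ax":0,"ay":0,"az":0.19},{"x":0,"y":0,"z":0,"ax":0,"ay":0,"az":0.19}]'>/dev/null; python3 -m creep '[{"x":0,"y":0,"z":0,"ax":0,"ay":0,"az":0.19},{"x":0,"y":0,"z":0,"ax":0,"ay":0,"az":0.19},{"x":0,"y":0,"z":0,"ax":0,"ay":0,"az":0.19},{"x":0,"y":0,"z":0,"ax":0,"ay":0,"az":0.19},{"x":0,"y":0,"z":0,"ax":0,"ay":0,"az":0.17}]' >/dev/null;  python3 -m creep '[{"x":-0.9,"y":-0.9,"z":0,"ax":0,"ay":0,"az":0},{"x":-0.9,"y":-0.9,"z":0,"ax":0,"ay":0,"az":0},{"x":-0.9,"y":-0.9,"z":0,"ax":0,"ay":0,"az":0},{"x":-0.9,"y":-0.9,"z":0,"ax":0,"ay":0,"az":0},{"x":-0.9,"y":-0.9,"z":0.1,"ax":0,"ay":0,"az":0}]'; python3 -m creep '[{"x":-0.9,"y":-0.9,"z":0.4,"ax":0,"ay":0,"az":0},{"x":-0.7,"y":-0.8,"z":0.4,"ax":0,"ay":0,"az":0},{"x":-0.2,"y":-0.3,"z":0.2,"ax":0,"ay":0,"az":0},{"x":0,"y":0,"z":0,"ax":0,"ay":0,"az":0},{"x":0,"y":0,"z":0,"ax":0,"ay":0,"az":0}]' >/dev/null; python3 -c "
from h import *
plan(.6101,.1014,.0108,-80.6)"
```

```text
clock: 19.4
position: [0.5584, 0.0399, 0.0822]
orientation: [0.763, -0.646, -0.0, 0.0]
contact_force: [0.3, 0.3, -0.8]
grip_width: 0.0167
grip_force: 52.1
clk 19.9 pos [0.6075 0.1011 0.0522] psi -80.5 tilt 0.08 w 0.0167 gf 52.1 q6 -0.32
turn az 0.003  then x 0.0 y -0.09 z 1.38
```

```bash
python3 -m creep '[{"x":0,"y":-0.09,"z":0.5,"ax":0,"ay":0,"az":0},{"x":0,"y":0,"z":0.4,"ax":0,"ay":0,"az":0},{"x":0,"y":0,"z":0.3,"ax":0,"ay":0,"az":0},{"x":0,"y":0,"z":0.14,"ax":0,"ay":0,"az":0},{"x":0,"y":0,"z":0.05,"ax":0,"ay":0,"az":0}]'; python3 -m creep '[{"x":0,"y":0,"z":0,"ax":0,"ay":0,"az":0},{"x":0,"y":0,"z":0,"ax":0,"ay":0,"az":0},{"x":0,"y":0,"z":0,"ax":0,"ay":0,"az":0}]' 0.34;  python3 -m creep '[{"x":0,"y":0,"z":-0.3,"ax":0,"ay":0,"az":0},{"x":0,"y":0,"z":-0.6,"ax":0,"ay":0,"az":0},{"x":0,"y":0,"z":-0.8,"ax":0,"ay":0,"az":0},{"x":0,"y":0,"z":-0.8,"ax":0,"ay":0,"az":0},{"x":0,"y":0,"z":-0.2,"ax":0,"ay":0,"az":-0.19}]'; python3 -c "
from h import *
plan(.4441,-.009,.085,-29)"
```

```text
clock: 20.4
position: [0.6106, 0.1017, 0.0111]
orientation: [0.763, -0.646, 0.0, 0.0]
contact_force: [-4.0, -1.2, 6.4]
grip_width: 0.0173
grip_force: 53.2
clock: 20.7
position: [0.6109, 0.1022, 0.0109]
orientation: [0.763, -0.646, 0.0, -0.0]
contact_force: [-0.9, 0.2, -1.0]
grip_width: 0.0292
grip_force: 0.0
clock: 21.2
position: [0.6125, 0.1025, 0.0965]
orientation: [0.81, -0.586, 0.002, -0.002]
contact_force: [0.6, -0.2, 0.3]
grip_width: 0.0293
grip_force: 0.0
clk 21.2 pos [0.6125 0.1025 0.0965] psi -71.8 tilt 0.34 w 0.0293 gf 0.0 q6 -0.17
turn az -0.951  then x -3.11 y 5.97 z 0.38
```

```bash
python3 -m creep '[{"x":0,"y":0,"z":0,"ax":0,"ay":0,"az":-0.19},{"x":0,"y":0,"z":0,"ax":0,"ay":0,"az":-0.19},{"x":0,"y":0,"z":0,"ax":0,"ay":0,"az":-0.19},{"x":0,"y":0,"z":0,"ax":0,"ay":0,"az":-0.19},{"x":0,"y":0,"z":0,"ax":0,"ay":0,"az":-0.19}]' 0.55 >/dev/null;  python3 -m creep '[{"x":-0.5,"y":0.9,"z":0,"ax":0,"ay":0,"az":0},{"x":-0.5,"y":0.9,"z":0,"ax":0,"ay":0,"az":0},{"x":-0.5,"y":0.9,"z":0,"ax":0,"ay":0,"az":0},{"x":-0.5,"y":0.9,"z":0,"ax":0,"ay":0,"az":0},{"x":-0.5,"y":0.9,"z":0,"ax":0,"ay":0,"az":0}]'; python3 -m creep '[{"x":-0.4,"y":0.9,"z":0.1,"ax":0,"ay":0,"az":0},{"x":-0.2,"y":0.57,"z":0.3,"ax":0,"ay":0,"az":0},{"x":0,"y":0,"z":0,"ax":0,"ay":0,"az":0},{"x":0,"y":0,"z":0,"ax":0,"ay":0,"az":0},{"x":0,"y":0,"z":0,"ax":0,"ay":0,"az":0}]' >/dev/null; python3 - <<'E'
from h import *
plan(.4441,-.009,.015,-29)
f=r.grab_frame("top");g=r.grab_frame("scene")
cv2.imwrite("pics/d.png",np.hstack([cv2.resize(f[120:260,200:340,::-1],(420,420),interpolation=cv2.INTER_CUBIC)[:,:400],cv2.resize(g[130:250,280:400,::-1],(420,420),interpolation=cv2.INTER_CUBIC)[:,:380]]))
E
```

```text
clock: 22.2
position: [0.4786, 0.0203, 0.0926]
orientation: [0.968, -0.252, 0.0, -0.0]
contact_force: [-0.2, 0.4, 0.5]
grip_width: 0.0469
grip_force: 0.0
clk 22.7 pos [ 0.4429 -0.0085  0.0806] psi -29.2 tilt 0.06 w 0.0468 gf 0.0 q6 0.62
turn az -0.004  then x 0.04 y -0.01 z 2.19
```

View pics/d.png

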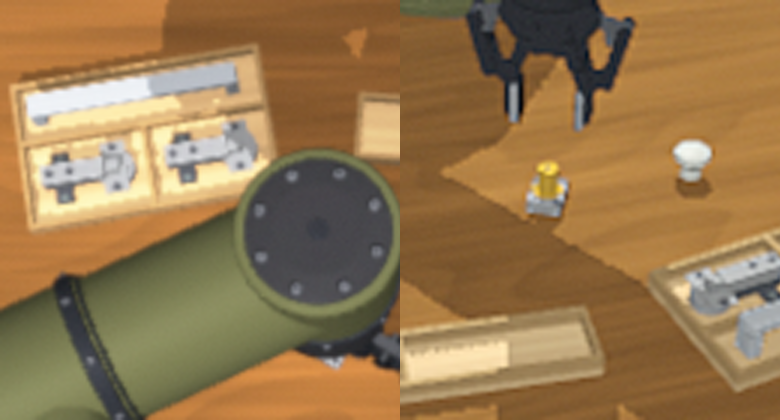

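Both hinges and the long handle are in the door tray, but the second hinge at (210,152) needs a closer look once the arm is clear. The fingers straddle the lock, so I'll grasp it.

```bash
python3 -m creep '[{"x":0.04,"y":0,"z":0.6,"ax":0,"ay":0,"az":0},{"x":0,"y":0,"z":0.6,"ax":0,"ay":0,"az":0},{"x":0,"y":0,"z":0.5,"ax":0,"ay":0,"az":0},{"x":0,"y":0,"z":0.3,"ax":0,"ay":0,"az":0},{"x":0,"y":0,"z":0.19,"ax":0,"ay":0,"az":0}]'; python3 -m creep '[{"x":0,"y":0,"z":0,"ax":0,"ay":0,"az":0},{"x":0,"y":0,"z":0,"ax":0,"ay":0,"az":0},{"x":0,"y":0,"z":0,"ax":0,"ay":0,"az":0},{"x":0,"y":0,"z":0,"ax":0,"ay":0,"az":0},{"x":0,"y":0,"z":0,"ax":0,"ay":0,"az":0}]' 0 50;  python3 -m creep '[{"x":0,"y":0,"z":-0.3,"ax":0,"ay":0,"az":0},{"x":0,"y":0,"z":-0.6,"ax":0,"ay":0,"az":0},{"x":0,"y":0,"z":-0.8,"ax":0,"ay":0,"az":0},{"x":0,"y":0,"z":-0.8,"ax":0,"ay":0,"az":0},{"x":0,"y":0,"z":-0.1,"ax":0,"ay":0,"az":0}]'; python3 - <<'E'
from h import *
plan(.6224,-.2107,.065,-94.1)
f=r.grab_frame("top")
cv2.imwrite("pics/e.png",cv2.resize(f[125:205,195:305,::-1],None,fx=6,fy=6,interpolation=cv2.INTER_CUBIC))
E
```

```text
clock: 23.3
position: [0.4432, -0.0094, 0.0135]
orientation: [0.968, -0.252, -0.0, 0.0]
contact_force: [0.3, -0.3, 0.9]
grip_width: 0.0473
grip_force: 0.0
clock: 23.8
position: [0.4439, -0.0093, 0.015]
orientation: [0.968, -0.252, 0.001, -0.0]
contact_force: [0.4, 1.7, 4.1]
grip_width: 0.0161
grip_force: 49.1
clock: 24.3
position: [0.4448, -0.0092, 0.0957]
orientation: [0.968, -0.252, 0.002, -0.001]
contact_force: [0.7, -0.2, -0.6]
grip_width: 0.0162
grip_force: 48.9
clk 24.3 pos [ 0.4448 -0.0092  0.0957] psi -29.2 tilt 0.29 w 0.0162 gf 48.9 q6 0.62
turn az 1.443  then x 6.27 y -6.39 z 1.02
```

View pics/e.png

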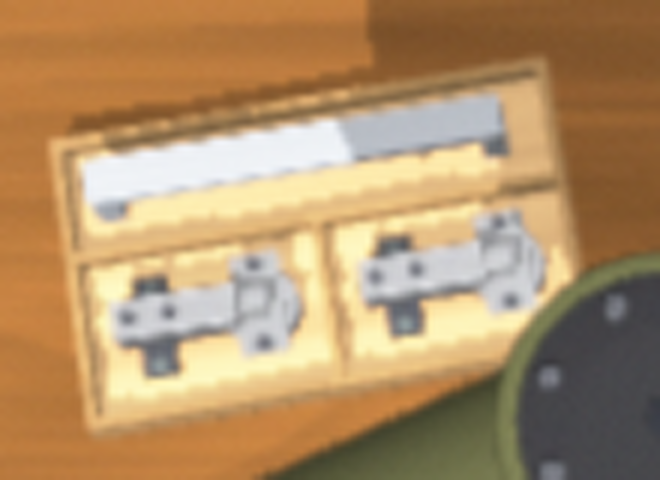

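Both hinges lie flat. The second, from rear (365,287) to front (545,265), sits nearer the middle wall, so I'll compute its offset while carrying the lock over.

```bash
python3 - <<'E'
from h import *
for re,fr in(((112,322),(301,300)),((365,287),(545,265))):
    A=px2w("top",(195+re[0]/6,125+re[1]/6),.024);B=px2w("top",(195+fr[0]/6,125+fr[1]/6),.020);o=A+(B-A)*40/82
    a=np.radians(9.4);d=o-np.array(DOOR[:2]);print("in tray",np.round([d[0]*np.cos(a)+d[1]*np.sin(a),-d[0]*np.sin(a)+d[1]*np.cos(a)],4),np.linalg.norm(B-A))
E
python3 -m creep '[{"x":0,"y":0,"z":0,"ax":0,"ay":0,"az":0.18},{"x":0,"y":0,"z":0,"ax":0,"ay":0,"az":0.18},{"x":0,"y":0,"z":0,"ax":0,"ay":0,"az":0.18},{"x":0,"y":0,"z":0,"ax":0,"ay":0,"az":0.18},{"x":0,"y":0,"z":0,"ax":0,"ay":0,"az":0.18}]'>/dev/null; python3 -m creep '[{"x":0,"y":0,"z":0,"ax":0,"ay":0,"az":0.19},{"x":0,"y":0,"z":0,"ax":0,"ay":0,"az":0.18},{"x":0,"y":0,"z":0,"ax":0,"ay":0,"az":0.17},{"x":0.8,"y":-0.8,"z":0,"ax":0,"ay":0,"az":0},{"x":0.9,"y":-0.9,"z":0,"ax":0,"ay":0,"az":0}]' >/dev/null;  python3 -m creep '[{"x":0.9,"y":-0.9,"z":0,"ax":0,"ay":0,"az":0},{"x":0.9,"y":-0.9,"z":0,"ax":0,"ay":0,"az":0},{"x":0.9,"y":-0.9,"z":0,"ax":0,"ay":0,"az":0},{"x":0.9,"y":-0.9,"z":0.4,"ax":0,"ay":0,"az":0},{"x":0.8,"y":-0.9,"z":0.4,"ax":0,"ay":0,"az":0}]'; python3 -m creep '[{"x":0.17,"y":-0.19,"z":0.2,"ax":0,"ay":0,"az":0},{"x":0,"y":0,"z":0,"ax":0,"ay":0,"az":0},{"x":0,"y":0,"z":0,"ax":0,"ay":0,"az":0}]' >/dev/null; python3 -c "
from h import *
plan(.6224,-.2107,.0215,-94.1)"
```

```text
in tray [-0.0281  0.0524] 0.08222841047509236
in tray [-0.0302 -0.0571] 0.07896091253469362
clock: 25.85
position: [0.6164, -0.2063, 0.0663]
orientation: [-0.682, 0.731, 0.001, -0.0]
contact_force: [0.8, 0.5, -0.8]
grip_width: 0.0161
grip_force: 49.0
clk 26.15 pos [ 0.6207 -0.2099  0.0615] psi -94.0 tilt 0.09 w 0.0166 gf 49.1 q6 -0.05
turn az 0.003  then x 0.02 y -0.06 z 1.33
```

```bash
python3 -m creep '[{"x":0.02,"y":-0.05,"z":0.5,"ax":0,"ay":0,"az":0},{"x":0,"y":0,"z":0.4,"ax":0,"ay":0,"az":0},{"x":0,"y":0,"z":0.25,"ax":0,"ay":0,"az":0},{"x":0,"y":0,"z":0.15,"ax":0,"ay":0,"az":0},{"x":0,"y":0,"z":0.06,"ax":0,"ay":0,"az":0}]'; python3 -m creep '[{"x":0,"y":0,"z":0,"ax":0,"ay":0,"az":0},{"x":0,"y":0,"z":0,"ax":0,"ay":0,"az":0},{"x":0,"y":0,"z":0,"ax":0,"ay":0,"az":0}]' 0.4;  python3 -m creep '[{"x":0,"y":0,"z":-0.3,"ax":0,"ay":0,"az":0},{"x":0,"y":0,"z":-0.6,"ax":0,"ay":0,"az":0},{"x":0,"y":0,"z":-0.8,"ax":0,"ay":0,"az":0},{"x":0,"y":0,"z":-0.8,"ax":0,"ay":0,"az":0},{"x":0,"y":0,"z":-0.2,"ax":0,"ay":0,"az":-0.19}]'; python3 -c "
from h import *
plan(.499,-.3835,.08,-1.0,False)"
```

```text
clock: 26.65
position: [0.6226, -0.2109, 0.0211]
orientation: [-0.682, 0.731, 0.0, -0.0]
contact_force: [-1.6, 1.2, 2.6]
grip_width: 0.0157
grip_force: 49.5
clock: 26.95
position: [0.6233, -0.2112, 0.022]
orientation: [-0.682, 0.731, -0.001, 0.0]
contact_force: [-0.9, 0.5, -0.3]
grip_width: 0.0346
grip_force: 0.0
clock: 27.45
position: [0.6246, -0.2117, 0.1074]
orientation: [0.735, -0.678, 0.003, -0.001]
contact_force: [0.2, 0.4, 0.3]
grip_width: 0.0343
grip_force: 0.0
clk 27.45 pos [ 0.6246 -0.2117  0.1074] psi -85.3 tilt 0.37 w 0.0343 gf 0.0 q6 0.1
turn az -1.874  then x -4.09 y 5.8 z 0.91
```

```bash
python3 -m creep '[{"x":0,"y":0,"z":0,"ax":0,"ay":0,"az":-0.19},{"x":0,"y":0,"z":0,"ax":0,"ay":0,"az":-0.19},{"x":0,"y":0,"z":0,"ax":0,"ay":0,"az":-0.19},{"x":0,"y":0,"z":0,"ax":0,"ay":0,"az":-0.19},{"x":0,"y":0,"z":0,"ax":0,"ay":0,"az":-0.19}]' 0.5 >/dev/null; python3 -m creep '[{"x":0,"y":0,"z":0,"ax":0,"ay":0,"az":-0.19},{"x":0,"y":0,"z":0,"ax":0,"ay":0,"az":-0.19},{"x":0,"y":0,"z":0,"ax":0,"ay":0,"az":-0.19},{"x":0,"y":0,"z":0,"ax":0,"ay":0,"az":-0.19},{"x":0,"y":0,"z":0,"ax":0,"ay":0,"az":-0.16}]' >/dev/null;  python3 -m creep '[{"x":-0.6,"y":0.8,"z":0,"ax":0,"ay":0,"az":0},{"x":-0.7,"y":1,"z":0,"ax":0,"ay":0,"az":0},{"x":-0.7,"y":1,"z":0,"ax":0,"ay":0,"az":0},{"x":-0.7,"y":1,"z":0,"ax":0,"ay":0,"az":0},{"x":-0.7,"y":1,"z":0.3,"ax":0,"ay":0,"az":0}]'; python3 -m creep '[{"x":-0.7,"y":1,"z":0.3,"ax":0,"ay":0,"az":0},{"x":0,"y":0,"z":0.3,"ax":0,"ay":0,"az":0},{"x":0,"y":0,"z":0,"ax":0,"ay":0,"az":0},{"x":0,"y":0,"z":0,"ax":0,"ay":0,"az":0}]' >/dev/null; python3 - <<'E'
from h import *
plan(.499,-.3835,.013,-1)
f=r.grab_frame("top")
cv2.imwrite("pics/f.png",cv2.resize(f[130:270,300:500,::-1],None,fx=4,fy=4,interpolation=cv2.INTER_CUBIC))
E
```

```text
clock: 28.95
position: [0.5177, -0.3544, 0.096]
orientation: [1.0, -0.011, 0.002, 0.001]
contact_force: [0.7, -1.4, -0.1]
grip_width: 0.0423
grip_force: 0.0
clk 29.35 pos [ 0.4966 -0.3821  0.076 ] psi -1.2 tilt 0.04 w 0.0427 gf 0.0 q6 1.89
turn az -0.005  then x 0.08 y 0.05 z 2.1
```

View pics/f.png

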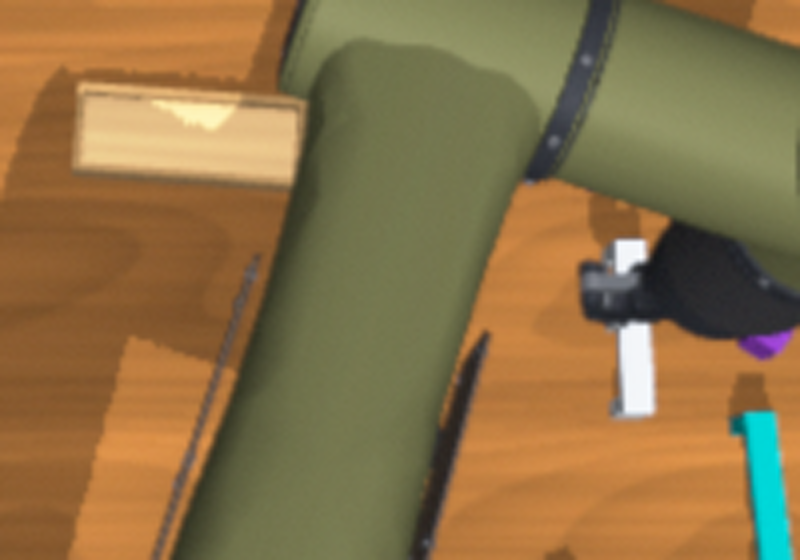

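The fingers straddle the white short handle, whose ends are at (630,240) and (635,415). The offset at row 290 is parallax from their height, so I'll grasp now.

```bash
python3 -m creep '[{"x":0.08,"y":0.05,"z":0.5,"ax":0,"ay":0,"az":0},{"x":0,"y":0,"z":0.6,"ax":0,"ay":0,"az":0},{"x":0,"y":0,"z":0.5,"ax":0,"ay":0,"az":0},{"x":0,"y":0,"z":0.3,"ax":0,"ay":0,"az":0},{"x":0,"y":0,"z":0.2,"ax":0,"ay":0,"az":0}]'; python3 -m creep '[{"x":0,"y":0,"z":0,"ax":0,"ay":0,"az":0},{"x":0,"y":0,"z":0,"ax":0,"ay":0,"az":0},{"x":0,"y":0,"z":0,"ax":0,"ay":0,"az":0},{"x":0,"y":0,"z":0,"ax":0,"ay":0,"az":0},{"x":0,"y":0,"z":0,"ax":0,"ay":0,"az":0}]' 0 50;  python3 -m creep '[{"x":0,"y":0,"z":-0.3,"ax":0,"ay":0,"az":0},{"x":0,"y":0,"z":-0.6,"ax":0,"ay":0,"az":0},{"x":0,"y":0,"z":-0.8,"ax":0,"ay":0,"az":0},{"x":0,"y":0,"z":-0.8,"ax":0,"ay":0,"az":0},{"x":0,"y":0,"z":-0.6,"ax":0,"ay":0,"az":0}]'; python3 -c "
from h import *
plan(.6302,-.102,.07,-94.1,False)"
```

```text
clock: 29.9
position: [0.4983, -0.3835, 0.011]
orientation: [1.0, -0.011, -0.001, -0.0]
contact_force: [-0.3, -0.2, -0.5]
grip_width: 0.0425
grip_force: 0.0
clock: 30.4
position: [0.4986, -0.3839, 0.0127]
orientation: [1.0, -0.011, 0.0, 0.0]
contact_force: [-0.8, 0.6, -1.2]
grip_width: 0.0189
grip_force: 49.5
clock: 30.9
position: [0.4989, -0.3843, 0.1082]
orientation: [1.0, -0.011, 0.001, 0.001]
contact_force: [-0.0, -0.1, -0.7]
grip_width: 0.0183
grip_force: 49.5
clk 30.9 pos [ 0.4989 -0.3843  0.1082] psi -1.3 tilt 0.15 w 0.0183 gf 49.5 q6 1.89
turn az 2.063  then x -9.7 y -3.69 z 1.27
```

```bash
python3 -m creep '[{"x":0,"y":0,"z":0,"ax":0,"ay":0,"az":0.19},{"x":0,"y":0,"z":0,"ax":0,"ay":0,"az":0.19},{"x":0,"y":0,"z":0,"ax":0,"ay":0,"az":0.19},{"x":0,"y":0,"z":0,"ax":0,"ay":0,"az":0.19},{"x":0,"y":0,"z":0,"ax":0,"ay":0,"az":0.19}]' >/dev/null; python3 -m creep '[{"x":0,"y":0,"z":0,"ax":0,"ay":0,"az":0.19},{"x":0,"y":0,"z":0,"ax":0,"ay":0,"az":0.19},{"x":0,"y":0,"z":0,"ax":0,"ay":0,"az":0.19},{"x":0,"y":0,"z":0,"ax":0,"ay":0,"az":0.19},{"x":0,"y":0,"z":0,"ax":0,"ay":0,"az":0.19}]' >/dev/null;  python3 -m creep '[{"x":0,"y":0,"z":0,"ax":0,"ay":0,"az":0.16},{"x":-0.9,"y":-0.4,"z":0,"ax":0,"ay":0,"az":0},{"x":-1,"y":-0.4,"z":0,"ax":0,"ay":0,"az":0},{"x":-1,"y":-0.4,"z":0,"ax":0,"ay":0,"az":0},{"x":-1,"y":-0.4,"z":0,"ax":0,"ay":0,"az":0}]'; python3 -m creep '[{"x":-1,"y":-0.4,"z":0,"ax":0,"ay":0,"az":0},{"x":-1,"y":-0.4,"z":0,"ax":0,"ay":0,"az":0},{"x":-1,"y":-0.4,"z":0,"ax":0,"ay":0,"az":0},{"x":-1,"y":-0.3,"z":0,"ax":0,"ay":0,"az":0},{"x":-1,"y":-0.3,"z":0.2,"ax":0,"ay":0,"az":0}]'; python3 -m creep '[{"x":-0.8,"y":-0.3,"z":0.4,"ax":0,"ay":0,"az":0},{"x":0,"y":0,"z":0.4,"ax":0,"ay":0,"az":0},{"x":0,"y":0,"z":0.2,"ax":0,"ay":0,"az":0},{"x":0,"y":0,"z":0,"ax":0,"ay":0,"az":0},{"x":0,"y":0,"z":0,"ax":0,"ay":0,"az":0}]'; python3 -c "
from h import *
plan(.6302,-.102,.019,-94.1,False)"
```

```text
clock: 32.4
position: [0.555, -0.2695, 0.1064]
orientation: [-0.682, 0.731, -0.0, 0.0]
contact_force: [0.3, -0.2, -1.5]
grip_width: 0.0187
grip_force: 49.5
clock: 32.9
position: [0.6198, -0.1234, 0.1013]
orientation: [-0.682, 0.731, -0.001, 0.001]
contact_force: [0.6, -1.2, -0.7]
grip_width: 0.0186
grip_force: 49.5
clock: 33.4
position: [0.6293, -0.1022, 0.07]
orientation: [-0.682, 0.732, -0.0, 0.0]
contact_force: [0.1, -0.5, -0.6]
grip_width: 0.0191
grip_force: 49.5
clk 33.4 pos [ 0.6293 -0.1022  0.07  ] psi -94.0 tilt 0.04 w 0.0191 gf 49.5 q6 -0.22
turn az 0.002  then x -0.01 y -0.03 z 1.7
```

Lower, release, lift, and back off in z and towards the base for a clear view.

```bash
python3 -m creep '[{"x":0,"y":-0.03,"z":0.6,"ax":0,"ay":0,"az":0},{"x":0,"y":0,"z":0.5,"ax":0,"ay":0,"az":0},{"x":0,"y":0,"z":0.35,"ax":0,"ay":0,"az":0},{"x":0,"y":0,"z":0.17,"ax":0,"ay":0,"az":0},{"x":0,"y":0,"z":0.06,"ax":0,"ay":0,"az":0}]'; python3 -m creep '[{"x":0,"y":0,"z":0,"ax":0,"ay":0,"az":0},{"x":0,"y":0,"z":0,"ax":0,"ay":0,"az":0},{"x":0,"y":0,"z":0,"ax":0,"ay":0,"az":0}]' 0.4;  python3 -m creep '[{"x":0,"y":0,"z":-0.3,"ax":0,"ay":0,"az":0},{"x":0,"y":0,"z":-0.6,"ax":0,"ay":0,"az":0},{"x":0,"y":0,"z":-0.9,"ax":0,"ay":0,"az":0},{"x":0,"y":0,"z":-0.9,"ax":0,"ay":0,"az":0},{"x":0,"y":0.7,"z":-0.7,"ax":0,"ay":0,"az":0}]'; python3 -m creep '[{"x":0,"y":1,"z":-0.3,"ax":0,"ay":0,"az":0},{"x":0,"y":1,"z":-0.3,"ax":0,"ay":0,"az":0},{"x":0,"y":1,"z":0,"ax":0,"ay":0,"az":0},{"x":0,"y":1,"z":0,"ax":0,"ay":0,"az":0},{"x":0,"y":1,"z":0,"ax":0,"ay":0,"az":0}]';  python3 - <<'E'
from h import *
plan(.5,-.1,.2,-94)
f=r.grab_frame("top");g=r.grab_frame("scene")
cv2.imwrite("pics/g.png",np.vstack([cv2.resize(f[95:255,190:420,::-1],(776,540),interpolation=cv2.INTER_CUBIC)[:300],cv2.resize(g[140:260,230:455,::-1],(776,414),interpolation=cv2.INTER_CUBIC)[:300]]))
E
```

```text
clock: 33.9
position: [0.63, -0.1016, 0.0187]
orientation: [-0.682, 0.731, 0.0, -0.0]
contact_force: [-1.6, -0.3, 0.6]
grip_width: 0.019
grip_force: 49.6
clock: 34.2
position: [0.6307, -0.1013, 0.0197]
orientation: [-0.682, 0.731, -0.0, 0.0]
contact_force: [-0.3, 0.3, 0.0]
grip_width: 0.0341
grip_force: 0.0
clock: 34.7
position: [0.6105, -0.1, 0.1234]
orientation: [-0.682, 0.731, -0.001, 0.001]
contact_force: [-0.3, 0.8, 0.2]
grip_width: 0.0344
grip_force: 0.0
clock: 35.2
position: [0.4587, -0.0895, 0.14]
orientation: [-0.682, 0.731, -0.001, 0.001]
contact_force: [0.6, -0.1, 0.2]
grip_width: 0.0342
grip_force: 0.0
clk 35.2 pos [ 0.4587 -0.0895  0.14  ] psi -94.0 tilt 0.09 w 0.0342 gf 0.0 q6 -0.31
turn az 0.001  then x 0.25 y -1.4 z -2.0
```

View pics/g.png

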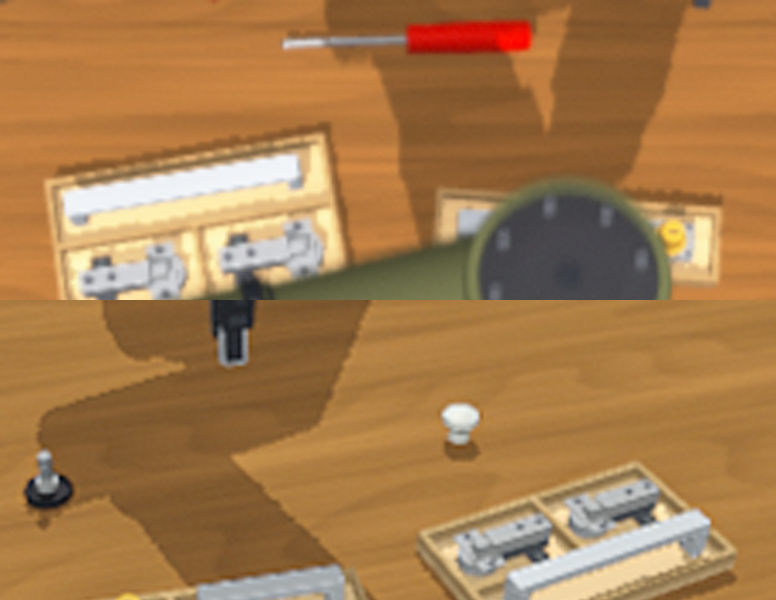

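The screwdriver, knob and foot are undisturbed, the door kit is in place, and the lock stands in its pocket at (675,238). The arm covers the short handle in the top view, so I'll check it with the scene camera.

```bash
python3 - <<'E'
from h import *
g=r.grab_frame("scene")
cv2.imwrite("pics/i.png",cv2.resize(g[180:260,235:395,::-1],(780,390),interpolation=cv2.INTER_CUBIC))
for n in("short_handle","lock"):
    for d in r.tip_of("scene",n)[:6]:
        w=px2w("scene",d["pixel"],.006);a=np.radians(DRAW[2]);v=w-np.array(DRAW[:2])
        print(n,round(d["score"],2),np.round(d["pixel"]),np.round([v[0]*np.cos(a)+v[1]*np.sin(a),-v[0]*np.sin(a)+v[1]*np.cos(a)],4))
E
```

```text
short_handle 0.85 [154. 236.] [-0.0624 -0.3649]
short_handle 0.81 [204. 173.] [-0.3268 -0.2398]
short_handle 0.8 [210. 258.] [ 0.0465 -0.223 ]
short_handle 0.75 [310. 233.] [0.0072 0.0375]
short_handle 0.48 [169. 200.] [-0.2096 -0.3373]
lock 0.57 [311. 231.] [0.0006 0.0437]
lock 0.56 [266. 235.] [-0.0093 -0.0786]
```

View pics/i.png

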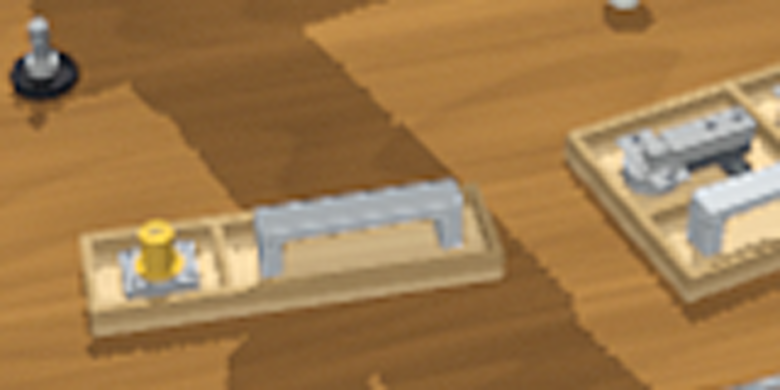

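The short handle at (360,230) and the lock at (158,260) stand upright in their pockets, so I'm handing in.

```bash
python3 -m creep '[{"x":0,"y":0,"z":0,"ax":0,"ay":0,"az":0},{"x":0,"y":0,"z":0,"ax":0,"ay":0,"az":0}]' >/dev/null; python3 -c "
from rig import r
print(r.close_job())"
```

```text
the job is handed in; nothing more can be done
None
```

I filled both trays as asked and handed the job in at about 35 s on the robot's clock; the pictures showed every piece upright in its pocket and the knob, foot and screwdriver undisturbed, but the hand-in returned no verdict.

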